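# Clock the vee anvil to the outrigger and lay the bar in

## Robot

A 6-joint arm with a two-finger parallel gripper is mounted at the origin on a cart in front of the work surface, level with it; the furniture and walls round the work are solid. World frame = base frame: x ahead of the robot, y to its left, z up, the work surface at z = 0. Lengths are in mm, angles in rad, forces in N, time in s.
With the tool pointing down it reaches from about 400 to 925 mm from the base axis. Payload 12.5 kg.
Tool frame: the origin (TCP) lies midway between the tips of the shut fingers; the grasp point (between the pads) lies 19 mm behind it; z points along the fingers, y is the line along which they close (so a half turn about z gives the same grasp; the last joint's range is limited). The gripper opens to 95 mm and grips with 3 to 60 N. Pads are 20 mm wide; open, the fingers measure 119 mm over their backs; the gripper's body (75 mm by 180 mm) begins 59 mm behind the grasp point.
Start: joints at [-1.229, 0.491, 1.559, -0, 1.092, -0.106], TCP at [270.639, -563.384, 214.661] pointing down, gripper open.
Joint ranges: [-3.1, 3.1], [-0.84, 2.19], [0.05, 2.79], [-1.13, 4.28], [0.06, 2.93], [-2.69, 2.69]. Speed limits (rad/s): [2.22, 2.22, 2.79, 3.14, 3.14, 3.14].

## Interface

Orientations are given as [roll, pitch, yaw] about the fixed x, y, z axes, in that order (R = Rz(yaw) Ry(pitch) Rx(roll)).
In Python, from cell import state, read_camera, camera_info, env gives the robot as it stands.
- The arm moves only by the tool move_arm, never from a script. Its argument "commands" is a list of rows, each a list of 3 entries, a list of its own where there are three numbers: the shift along the world's x, y, z in cm, then the turn, a rotation vector about the world's x, y, z in degrees, then the opening, from 0 (shut) to 1 (fully open). A call has 1 to 10 rows; each row shifts and turns the commanded pose from where the row before left it; what a row does not reach is not made up. A row lasts 1/10 s, in which the tool goes at most 50 mm and 8.59 degrees, less where a joint would pass 70% of its speed; a pose out of reach is approached as far as the arm can. A call with a gripper value outside its range is refused whole. The fingers move at their own pace and stop on an object; the grip force is fixed at half the most. Time passes only in rows, so rows that do not move let the fingers close. It gives the time, the measured TCP pose, the force, the opening and the grip force at its end, in the units of the state.
- state(): the state, without advancing time (a new reading comes with each control period).
- read_camera(name): name is "side" or "top" or "wrist"; returns the picture (400x640x3 uint8, blue, green, red); there is no depth.
- camera_info(name): a dict with "K" (3x3 intrinsics, pixels), "k1" (the pictures are not rectified: a ray, as slopes to the right and down, at radius r is drawn at 1 + k1 r^2 times it, then the intrinsics apply), "cam_to_world" (4x4, takes a point from camera to world coordinates). Camera axes: x right, y down, z forward; pixel columns grow to the right and rows downward; lengths in mm; the calibration is good to about 2 mm. A picture is of the moment at which its call begins: read the wrist's pose just before it. camera_info takes no time and is no camera call; for the wrist camera it gives the pose at the moment of the call.
- env.job_done(): hands the job in; it is judged then, once.
The state is a dict: "t": time; "joints": joint angles; "qvel": joint speeds; "tau": joint torques, N m; "eef_pos": TCP position; "tcp_rot": TCP orientation; "ft_force": force on the tool from outside, world axes, zero at the start; "moment": the same for the moment, N m; "opening": opening from 0.0 (shut) to 1.0 (fully open); "grip_force": force on a finger pad.
Only numpy, scipy, OpenCV 4.12 (cv2) and the standard library are available. Lean on these libraries where they do the work, as an engineer would, in place of code of your own. Each camera call takes 0.05 s, during which the arm holds its last target. There are 200 camera calls.

## Task

Set up the bar stand for a hardness test on round stock: screw the vee anvil down clockwise until it is snug on its rubber washer with its groove in line with the outrigger's vee. Stop at the first line-up after you feel it bite, because half a turn more crushes the washer. Then take the thicker of the two bars from the rack and lay it gently into both vees so that it sticks out past each of them, leaving everything else on the bench where it is.

Things in the scene. Friction and masses are not known exactly. Their poses are not given: they have to be found in the camera images.
- stand: the bar stand, fixed to the bench: round foot of 110 mm diameter, column of 52 mm diameter that ends in a flat shoulder 44 mm above the bench, with an upright M16 stud (right-hand thread) on top. Origin on the column's axis at bench height, z up
- anvil: steel vee anvil screwed on the stud, turns about z: clockwise from above is down, 2 mm a turn, no end stop. Round flange 52 mm across, 9 mm thick, carrying a block 40 mm long (x), 36 mm wide (y), top 41 mm above the flange's underside, with a 90 degree groove along x, 26 mm wide, 13 mm deep. Origin: screw axis, flange underside. Turns free at 0.03 N m; stays where left
- anvil_grip (a point): on the screw axis 27 mm above the flange's underside: height at which to grip the block across its two flat sides (36 mm apart, along y; axes as the anvil's). Fingertips must stay above the flange's top, 18 mm below this point. The anvil needs about 0.3 to 0.85 of a turn in all
- washer: black rubber washer, 49 mm across, 4 mm thick, lying on a steel backing ring on the shoulder, under the flange. Origin under its centre. Once the flange bears on it the anvil turns ever harder: 0.2 to 0.6 N m at the right line-up (clamped with 15 to 30 N), some half of it left in a grip held still. Half a turn early it is loose; half a turn on it is crushed (over 42 N)
- outrigger: fixed: clamp ring round the column with an arm 16 mm wide (top 35 mm above the bench) and at its end a post with the tail vee. Origin on the column's axis at bench height, x along the arm. A 16 mm bar seated in both vees lies along x, its axis 87 mm above the bench
- tail_vee (a point): middle of the tail vee's groove bottom, 120 mm out along the outrigger's x, 75 mm above the bench; its block is 22 mm long (x), 36 mm wide (y), top 88 mm above the bench, with the same 90 degree groove along x as the anvil
- bar: the thicker round steel bar, 16 mm diameter, 200 mm long, about 0.3 kg, lying in one of the two pairs of notches of the rack, its axis 34 mm above the bench. Origin at its middle on its axis, x along it. Which pair of notches varies
- rack: white bar rack, fixed: base plate 140 mm (x) by 134 mm (y), 8 mm thick, with two notched cheeks, 12 mm thick and 36 mm high, at y = -58 and +58 mm; bars lie along y in vee notches at x = -40 and +40 mm, and are free to grip in the 100 mm between the cheeks. Origin under its centre
- bar_thin: thinner bar, 10 mm diameter, 200 mm long; bystander, lies in the other pair of notches of the rack; origin at its middle, x along it
- etchant: white bottle, 48 mm across, 115 mm high; bystander; origin under its centre
- cleaner: brown bottle, 54 mm across, 132 mm high; bystander; origin under its centre
- oil: small yellow bottle, 34 mm across, 83 mm high; bystander; origin under its centre
- swab_jar: glass jar of cotton swabs, 68 mm across, 82 mm high; bystander; origin under its centre
- loupe: black eye loupe, 36 mm across, 38 mm high, beside the stand; bystander; origin under its centre
- mount_1: black resin-mounted specimen, a disc 31 mm across, 21 mm high, in front of the stand; bystander; origin under its centre
- caliper: digital caliper lying flat, 230 mm long (y), 71 mm wide, 16 mm high; bystander; origin under its middle

How it is judged:
By the outcome, as a careful person would: the job done as asked, in the order asked, and still so for the second after the job is handed in, with the robot touching nothing.
It also fails if it takes over 72 s, if anything falls off the work surface, if the arm or the gripper's body presses on something with over 40 N, if the wrist force passes 120 N, or if a joint passes its speed limit or range.

## Working session

There is one attempt and no reset: what is moved stays moved. The work goes in short steps, Python scripts to look and compute and a tool call to move; the robot and the scene stay as the last step left them, time stands still between calls to the robot, and variables do not carry over. Pictures are saved under pics/ and viewed, at most 12 in all, crops included, and the job is handed in when it is done.

Besides the shell and the picture viewer there is one more tool, called after "Emit:" as name(argument=value, ...), one argument or row to a line, values as JSON. move_arm: Moves the arm, as the interface text tells. Its arguments: {"type":"object","properties":{"commands":{"type":"array"}},"required":["commands"]}

```bash
mkdir -p pics; ls; python3 - <<'E'
from cell import *
import cv2,numpy as np
a=read_camera("top");b=read_camera("side")
cv2.imwrite("pics/top.png",a);cv2.imwrite("pics/side.png",b)
for n in("top","side","wrist"):
    i=camera_info(n);print(n,np.round(i["K"],1).tolist(),i["k1"],np.round(i["cam_to_world"],3).tolist())
print(state())
E
```

```text
pics
top [[457.0, 0.0, 318.6], [0.0, 457.0, 203.9], [0.0, 0.0, 1.0]] -0.07536348807672828 [[-0.019, -0.995, 0.095, 445.531], [-1.0, 0.019, 0.004, -66.892], [-0.006, -0.095, -0.995, 1250.919], [0.0, 0.0, 0.0, 1.0]]
side [[451.9, 0.0, 319.5], [0.0, 451.9, 192.5], [0.0, 0.0, 1.0]] -0.01748879971174134 [[-0.993, -0.074, 0.087, 454.698], [-0.114, 0.634, -0.765, 875.317], [0.001, -0.77, -0.639, 845.399], [0.0, 0.0, 0.0, 1.0]]
wrist [[309.8, 0.0, 325.0], [0.0, 309.8, 198.5], [0.0, 0.0, 1.0]] 0.015360941645636235 [[0.433, -0.862, -0.263, 346.078], [-0.902, -0.414, -0.125, -526.976], [-0.001, 0.291, -0.957, 383.714], [0.0, 0.0, 0.0, 1.0]]
{'t': 0.1, 'joints': array([-1.22858878e+00,  4.91484342e-01,  1.55939871e+00, -1.57729301e-05,
        1.09168538e+00, -1.05602154e-01]), 'qvel': array([-1.70732703e-04,  1.80153197e-04,  4.50716340e-05,  1.72904928e-04,
        1.49163250e-03, -2.36495905e-04]), 'tau': array([ 3.66391323e-04, -6.13625693e+01, -2.58604252e+01,  6.93330145e-02,
        4.70270554e-02, -5.29893202e-05]), 'eef_pos': array([ 270.56288909, -563.16077718,  214.12594872]), 'tcp_rot': array([-3.14062084e+00, -8.89405746e-05,  4.47816931e-01]), 'ft_force': array([-0.39328735,  0.38689965,  0.74898425]), 'moment': array([-0.01559962,  0.01502022, -0.06797446]), 'grip_force': 0.0, 'opening': 1.0007372879927505}
```

View pics/top.png

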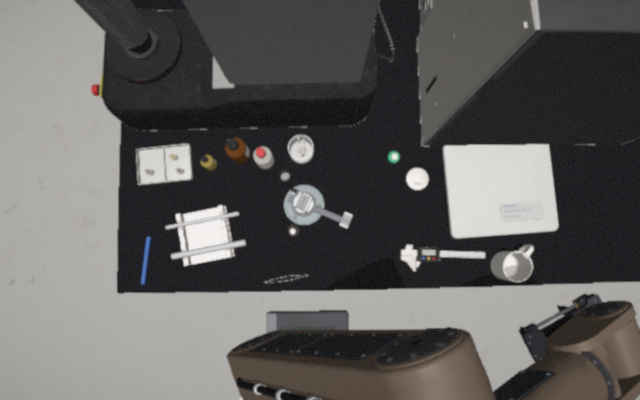

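View pics/side.png

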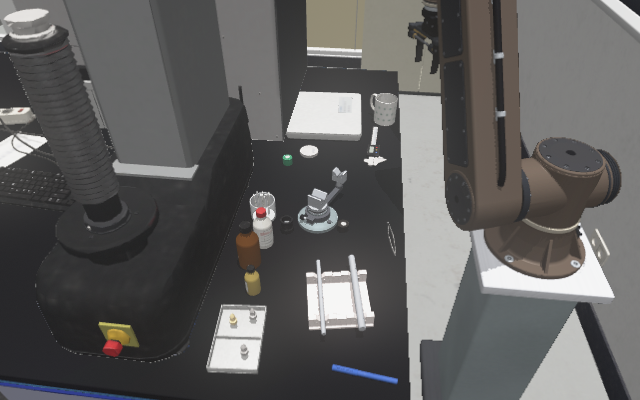

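The top view shows the stand at about (304,204), the tail vee at (346,219) and the rack at (205,236). The thick bar is the near one, from (172,256) to (245,243), with the thin bar from (166,227) to (238,214). The side view agrees.

```bash
cat > h.py <<'E'
from cell import *
import cv2,numpy as np
def ray(n,uv,info=None):
    i=info or camera_info(n);K=np.array(i["K"]);k=i["k1"];T=np.array(i["cam_to_world"])
    p=cv2.undistortPoints(np.array([[uv]],float),K,np.array([k,0,0,0,0.]))[0,0]
    return T[:3,3],T[:3,:3]@np.r_[p,1]
def cast(n,uv,z,info=None):
    o,d=ray(n,uv,info);return np.round(o+d*(z-o[2])/d[2],1)
def proj(n,P,info=None):
    i=info or camera_info(n);T=np.array(i["cam_to_world"]);q=T[:3,:3].T@(np.array(P,float)-T[:3,3]);p=q[:2]/q[2]
    p=p*(1+i["k1"]*(p@p));K=np.array(i["K"]);return np.round(K[:2,:2]@p+K[:2,2],1)
E
python3 - <<'E'
from h import *
a=cv2.imread("pics/top.png")
cv2.imwrite("pics/c1.png",cv2.resize(a[170:280,150:370],None,fx=3.6,fy=3.6,interpolation=cv2.INTER_CUBIC))
for n,uv,z in [("foot",(304,204),5),("tail",(346,219),88),("rackc",(205,236),8),("bar1",(172,256),34),("bar2",(245,243),34),("thin1",(166,227),31),("thin2",(238,214),31)]:
    print(n,cast("top",uv,z))
g=cv2.cvtColor(a,cv2.COLOR_BGR2GRAY)[150:280,160:380]
c,_=cv2.findContours((g>60).astype('u1'),cv2.RETR_EXTERNAL,cv2.CHAIN_APPROX_NONE)
for k in c:
    if cv2.contourArea(k)>300: print(cv2.contourArea(k),cv2.boundingRect(k),cv2.minAreaRect(k))
E
```

```text
foot [564.9 -22.    5. ]
tail [ 516.5 -131.4   88. ]
rackc [482. 250.   8.]
bar1 [429.2 332.6  34. ]
bar2 [460.8 135.8  34. ]
thin1 [507.2 350.7  31. ]
thin2 [538.8 154.8  31. ]
3073.0 (4, 54, 83, 63) ((45.05769348144531, 84.78845977783203), (55.304744720458984, 77.46585845947266), 78.69007110595703)
1623.5 (123, 34, 71, 46) ((155.2947998046875, 62.83675003051758), (70.71446228027344, 41.830474853515625), 36.11934280395508)
321.5 (92, 0, 23, 20) ((103.0, 9.5), (19.0, 22.0), 90.0)
979.5 (0, 0, 34, 34) ((16.5, 16.5), (33.0, 33.0), 90.0)
```

View pics/c1.png

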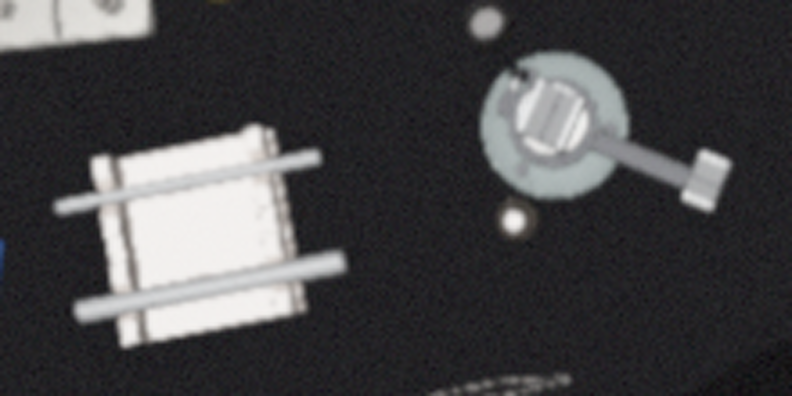

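The crop shows the arm running from the foot centre (555,125) to the tail vee (707,180), with the anvil block at about (552,115). The scales fit: the bar measures 199 mm and the tail vee sits 120 mm out. The anvil's angle needs a closer look, so I'm moving over the stand.

Emit:
move_arm(
  commands=[
    [[2.26,4.16,0.12],[0,0,0],1],
    [[2.26,4.16,0.12],[0,0,0],1],
    [[2.26,4.16,0.12],[0,0,0],1],
    [[2.26,4.16,0.12],[0,0,0],1],
    [[2.26,4.16,0.12],[0,0,0],1],
    [[2.26,4.16,0.12],[0,0,0],1],
    [[2.26,4.16,0.12],[0,0,0],1],
    [[2.26,4.16,0.12],[0,0,0],1],
    [[2.26,4.16,0.12],[0,0,0],1],
    [[2.26,4.16,0.12],[0,0,0],1],
  ],
)

```text
t: 1.1
eef_pos: [497.2, -145.5, 226.7]
tcp_rot: [-3.142, 0.0, 0.448]
ft_force: [0.6, -0.5, -0.3]
opening: 1.0
grip_force: 0.0
```

Emit:
move_arm(
  commands=[
    [[2.26,4.16,0.12],[0,0,0],1],
    [[2.26,4.16,0.12],[0,0,0],1],
    [[2.26,4.16,0.12],[0,0,0],1],
    [[0,0,0],[0,0,0],1],
    [[0,0,0],[0,0,0],1],
  ],
)

```text
t: 1.6
eef_pos: [564.3, -21.7, 229.8]
tcp_rot: [-3.141, 0.001, 0.45]
ft_force: [-0.5, -0.4, 0.2]
opening: 0.995
grip_force: 0.0
```

```bash
python3 - <<'E'
from h import *
import pickle
i=camera_info("wrist");a=read_camera("wrist");pickle.dump(i,open("w1.pkl","wb"))
cv2.imwrite("pics/w1.png",a);s=state();print(s["eef_pos"],s["tcp_rot"],s["joints"])
cv2.imwrite("pics/w1c.png",cv2.resize(a,None,fx=1.25,fy=1.25,interpolation=cv2.INTER_CUBIC))
for P in [(565,-22,5),(565,-22,88),(516,-131,88)]: print(P,proj("wrist",P,i))
E
```

```text
[564.05433156 -22.62975701 229.86422404] [-3.14133038e+00  9.12846492e-04  4.48565344e-01] [-1.56956523e-01  3.89661886e-01  1.68973075e+00 -3.47812101e-04
  1.06309987e+00  9.65443810e-01]
(565, -22, 5) [325.7 171.2]
(565, -22, 88) [325.9 187.8]
(516, -131, 88) [394.2 266.5]
```

View pics/w1c.png

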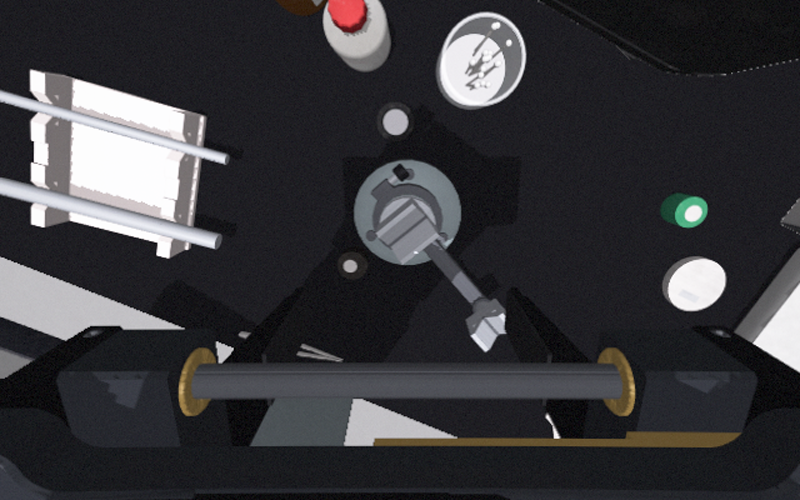

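The wrist view shows the anvil block at about (408,232), its groove running from lower left to upper right. The outrigger arm runs to the tail vee at (488,325). I'll enlarge the anvil to read its angle.

```bash
python3 - <<'E'
from h import *
a=cv2.imread("pics/w1.png")
cv2.imwrite("pics/w1d.png",cv2.resize(a[120:290,270:420],None,fx=3.5,fy=3.5,interpolation=cv2.INTER_CUBIC))
E
```

```text
(no output)
```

View pics/w1d.png

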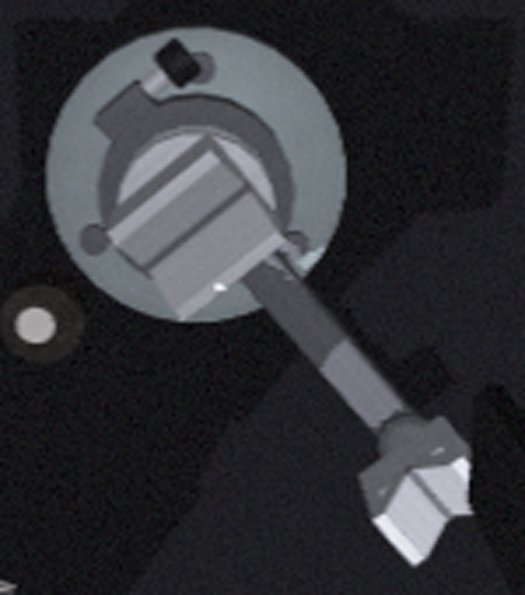

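Block top corners in the crop: (112,237), (212,148), (287,240), (182,320). The groove bottom runs from (150,272) to (247,187). The tail vee's groove bottom runs from (415,470) to (455,515).

```bash
python3 - <<'E'
from h import *
import pickle
i=pickle.load(open("w1.pkl","rb"));f=lambda u,z:cast("wrist",(u[0]/3.5+270,u[1]/3.5+120),z,i)
A=[f(u,89.5) for u in [(112,237),(212,148),(287,240),(182,320)]]
print(A,"centre",np.mean(A,0))
ang=lambda d:np.degrees(np.arctan2(d[1],d[0]))
print("sizes",[np.linalg.norm(A[k]-A[k-1]) for k in range(4)])
print("long",ang(A[1]-A[0]),ang(A[2]-A[3]),"groove",ang(f((247,187),77)-f((150,272),77)),"perp+90",ang(A[0]-A[3]),ang(A[1]-A[2]))
# foot circle
g=cv2.imread("pics/w1.png").astype(int)
m=((g[...,0]-g[...,2]>8)&(g[...,0]>70)).astype('u1'); m[:120]=0;m[215:]=0;m[:,:270]=0;m[:,380:]=0
c=max(cv2.findContours(m,0,1)[0],key=cv2.contourArea);h=cv2.convexHull(c)
P=np.array([cast("wrist",p[0],8,i)[:2] for p in h],np.float32);print("foot",cv2.fitEllipse(P))
t0,t1=f((415,470),75),f((455,515),75);print("tail",t0,t1,ang(t1-t0),np.linalg.norm(t1-t0))
T=[f(u,88) for u in [(378,518),(417,563)]];print(T,ang(T[1]-T[0]),np.linalg.norm(T[1]-T[0]))
a=f((272,290),35),f((390,420),35);print("arm",ang(a[1]-a[0]))
E
```

```text
[array([5.547e+02, 4.000e-01, 8.950e+01]), array([591.4, -14.5,  89.5]), array([576.4, -46.6,  89.5]), array([540.3, -29.4,  89.5])] centre [565.7   -22.525  89.5  ]
sizes [np.float64(33.096827642540035), np.float64(39.609342332333604), np.float64(35.431765409022454), np.float64(39.98812323678121)]
long -22.09688439844185 -25.475665409926652 groove -22.09292111279362 perp+90 64.20916898784994 64.95379922035721
foot ((565.3980102539062, -21.403852462768555), (109.37504577636719, 109.98297119140625), 35.89113998413086)
tail [ 521.8 -123.5   75. ] [ 513.1 -143.6   75. ] -113.40468955103216 21.902054698132744
[array([ 506.4, -115.6,   88. ]), array([ 497.5, -134.9,   88. ])] -114.75631185458586 21.253235047869772
arm -112.72545483912457
```

The axis is at (565.5,-22), with foot ⌀110 and block 40×36 both agreeing. The groove is at -24° and the outrigger at -113.5°. The clockwise line-ups are therefore at 90° and 270°, and only 270° falls within 0.3–0.85 turn. I'll do it in two strokes: yaw 156→16, regrip at 196, then down to about 66.5.

Emit:
move_arm(
  commands=[
    [[0.01,0,-0.7],[0,0,8.15],0.6],
    [[0.01,0,-0.7],[0,0,8.15],0.6],
    [[0.01,0,-0.7],[0,0,8.15],0.6],
    [[0.01,0,-0.7],[0,0,8.15],0.6],
    [[0.01,0,-0.7],[0,0,8.15],0.6],
    [[0.01,0,-0.7],[0,0,8.15],0.6],
    [[0.01,0,-0.7],[0,0,8.15],0.6],
    [[0.01,0,-0.7],[0,0,8.15],0.6],
    [[0.01,0,-0.7],[0,0,8.15],0.6],
    [[0.01,0,-0.7],[0,0,8.15],0.6],
  ],
)

```text
t: 2.65
eef_pos: [564.8, -24.2, 160.0]
tcp_rot: [-3.141, -0.0, 1.874]
ft_force: [0.1, 0.4, -1.8]
opening: 0.599
grip_force: 0.0
```

Emit:
move_arm(
  commands=[
    [[0,0,-0.7],[0,0,8.15],0.6],
    [[0,0,-0.7],[0,0,8.15],0.6],
    [[0,0,-0.7],[0,0,8.15],0.6],
    [[0,0,-0.7],[0,0,8.15],0.6],
    [[0,0,-0.7],[0,0,8.15],0.6],
    [[0,0,-0.5],[0,0,8.05],0.6],
    [[0,0,0],[0,0,0],0.6],
    [[0,0,0],[0,0,0],0.6],
  ],
)

```text
t: 3.45
eef_pos: [565.2, -23.6, 120.4]
tcp_rot: [3.142, -0.0, 2.716]
ft_force: [0.0, -0.2, -0.1]
opening: 0.6
grip_force: 0.0
```

```bash
python3 - <<'E'
from h import *
i=camera_info("wrist");a=read_camera("wrist")
cv2.imwrite("pics/w2.png",a[60:360,170:480]);s=state();print(s["eef_pos"],np.degrees(s["tcp_rot"]),s["joints"],s["moment"],s["ft_force"])
print(proj("wrist",(565.5,-22,89),i)-[170,60])
E
```

```text
[565.31969188 -23.39172269 120.57352123] [1.79994069e+02 1.43630001e-02 1.55669819e+02] [-1.58107147e-01  5.21242123e-01  1.80489558e+00  4.64912393e-05
  8.15185855e-01 -1.30429360e+00] [ 0.03711322 -0.16880632 -0.03780571] [ 0.90683949 -0.4602922   0.91457132]
[155.9 166.5]
```

View pics/w2.png

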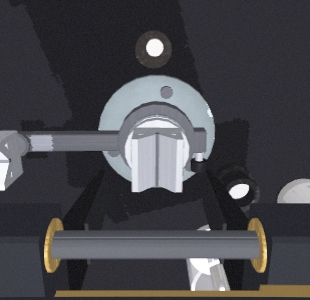

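The block is centred between the fingers at about (157,155), with its groove upright in the image, so the yaw matches. I'll go down and grip.

Emit:
move_arm(
  commands=[
    [[0,0.05,-2.0],[0,0,0],0.6],
    [[0,0.05,-2.0],[0,0,0],0.6],
    [[0,0,-1.2],[0,0,0],0.6],
    [[0,0,-0.7],[0,0,0],0.6],
    [[0,0,0],[0,0,0],0.6],
    [[0,0,0],[0,0,0],0.3],
    [[0,0,0],[0,0,0],0.3],
    [[0,0,0],[0,0,0],0.3],
    [[0,0,0],[0,0,0],0.3],
    [[0,0,0],[0,0,0],0.3],
  ],
)

```text
t: 4.5
eef_pos: [565.5, -22.3, 61.9]
tcp_rot: [-3.141, 0.001, 2.722]
ft_force: [-2.7, -6.2, 3.1]
opening: 0.375
grip_force: 30.0
```

```bash
python3 -c "
from h import *
s=state();print(s['eef_pos'],np.degrees(s['tcp_rot']),s['moment'],s['ft_force'],s['opening'],s['grip_force'])"
```

```text
[565.54105927 -22.30958532  61.8692135 ] [-1.79970499e+02  5.33023717e-02  1.55966054e+02] [-0.83611978  0.19166593  0.04637508] [-2.70356607 -6.2177759   3.08293815] 0.3751635274011186 29.97796654701233
```

Emit:
move_arm(
  commands=[
    [[-0.03,-0.06,0],[0,0,-4],0.3],
    [[0,0,-0.004],[0,0,-8],0.3],
    [[0,0,-0.004],[0,0,-8],0.3],
    [[0,0,-0.004],[0,0,-8],0.3],
    [[0,0,-0.004],[0,0,-8],0.3],
    [[0,0,-0.004],[0,0,-8],0.3],
    [[0,0,-0.004],[0,0,-8],0.3],
    [[0,0,-0.004],[0,0,-8],0.3],
    [[0,0,-0.004],[0,0,-8],0.3],
    [[0,0,-0.004],[0,0,-8],0.3],
  ],
)

```text
t: 5.5
eef_pos: [564.4, -22.9, 61.4]
tcp_rot: [-3.141, 0.001, 1.39]
ft_force: [-6.2, -5.9, 6.0]
opening: 0.377
grip_force: 30.0
```

```bash
python3 -c "
from h import *
s=state();print(s['eef_pos'],np.degrees(s['tcp_rot']),s['moment'],s['ft_force'],s['opening'],s['grip_force'])"
```

```text
[564.4325918  -22.9256501   61.42384847] [-1.79948247e+02  6.30128763e-02  7.96421131e+01] [-1.30355441  0.7833717   0.0027158 ] [-6.23767878 -5.85315229  5.95751636] 0.3770672072515419 29.974133670330048
```

Emit:
move_arm(
  commands=[
    [[0,0,-0.004],[0,0,-8],0.3],
    [[0,0,-0.004],[0,0,-8],0.3],
    [[0,0,-0.004],[0,0,-8],0.3],
    [[0,0,-0.004],[0,0,-8],0.3],
    [[0,0,-0.004],[0,0,-8],0.3],
    [[0,0,-0.004],[0,0,-8],0.3],
    [[0,0,-0.004],[0,0,-8],0.3],
    [[0,0,-0.004],[0,0,-8],0.3],
    [[0,0,0],[0,0,0],0.3],
  ],
)

```text
t: 6.4
eef_pos: [563.7, -22.3, 61.1]
tcp_rot: [-3.141, 0.003, 0.274]
ft_force: [-8.9, -2.7, 6.9]
opening: 0.374
grip_force: 30.0
```

```bash
python3 -c "
from h import *
s=state();print(s['eef_pos'],np.degrees(s['tcp_rot']),s['moment'],s['ft_force'],s['opening'],s['grip_force'])"
```

```text
[563.67753685 -22.2773176   61.11240835] [-1.79968907e+02  1.56230095e-01  1.56854886e+01] [-0.63278896  1.40330315 -0.06460078] [-8.87968441 -2.68297208  6.87136593] 0.37410473272324235 29.983320236206055
```

No bite yet, as expected after 140°. I'll release, turn back half a turn and regrip.

Emit:
move_arm(
  commands=[
    [[0,0,0],[0,0,0],0.75],
    [[0,0,0],[0,0,0],0.75],
    [[0,0,0],[0,0,0],0.75],
    [[-0.1,0,0],[0,0,8],0.75],
    [[0,0,0],[0,0,8.5],0.75],
    [[0,0,0],[0,0,8.5],0.75],
    [[0,0,0],[0,0,8.5],0.75],
    [[0,0,0],[0,0,8.5],0.75],
    [[0,0,0],[0,0,8.5],0.75],
    [[0,0,0],[0,0,8.5],0.75],
  ],
)

```text
t: 7.4
eef_pos: [564.3, -22.2, 60.6]
tcp_rot: [3.141, -0.0, 1.314]
ft_force: [-0.9, -0.3, 0.0]
opening: 0.751
grip_force: 0.0
```

Emit:
move_arm(
  commands=[
    [[0,0,0],[0,0,8.5],0.75],
    [[0,0,0],[0,0,8.5],0.75],
    [[0,0,0],[0,0,8.5],0.75],
    [[0,0,0],[0,0,8.5],0.75],
    [[0,0,0],[0,0,8.5],0.75],
    [[0,0,0],[0,0,8.5],0.75],
    [[0,0,0],[0,0,8.5],0.75],
    [[0,0,0],[0,0,8.5],0.75],
    [[0,0,0],[0,0,8.5],0.75],
    [[0,0,0],[0,0,8.5],0.75],
  ],
)

```text
t: 8.4
eef_pos: [564.3, -22.2, 60.6]
tcp_rot: [3.141, 0.0, 2.798]
ft_force: [-0.9, -0.2, 0.7]
opening: 0.755
grip_force: 0.0
```

Emit:
move_arm(
  commands=[
    [[0,0,0],[0,0,8.5],0.75],
    [[0,0,0],[0,0,8.5],0.75],
    [[0,0,0],[0,0,8.5],0.75],
    [[0,0,0],[0,0,8.5],0.75],
    [[0,0,0],[0,0,2],0.75],
    [[0,0,0],[0,0,0],0.75],
    [[0,0,0],[0,0,0],0.75],
  ],
)

```text
t: 9.1
eef_pos: [564.2, -22.2, 60.6]
tcp_rot: [3.142, 0.0, -2.864]
ft_force: [-0.3, -0.2, 0.5]
opening: 0.75
grip_force: 0.0
```

```bash
python3 -c "
from h import *
i=camera_info('wrist');a=read_camera('wrist')
cv2.imwrite('pics/w3.png',a[60:360,170:480])
s=state();print(s['eef_pos'],np.degrees(s['tcp_rot']),s['joints'],s['moment'],s['ft_force'],s['opening'],s['grip_force'])"
```

```text
[564.21545578 -22.18509817  60.58140802] [ 1.79996785e+02  5.89204315e-03 -1.64116697e+02] [-1.56321397e-01  6.07438235e-01  1.85148458e+00  1.49205929e-04
  6.82600092e-01 -2.00444942e+00] [ 0.06425663 -0.1231782  -0.00998797] [ 0.13362836  0.37534073 -0.80365517] 0.7484357187322919 0.0
```

View pics/w3.png

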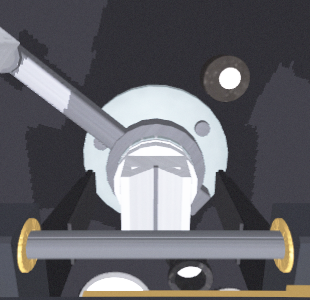

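The block is square between the open fingers at about (155,195). I'll grip and turn in, watching the torque.

Emit:
move_arm(
  commands=[
    [[0,0,0.05],[0,0,0],0.3],
    [[0,0,0],[0,0,0],0.3],
    [[0,0,0],[0,0,0],0.3],
    [[0,0,0],[0,0,0],0.3],
    [[0,0,0],[0,0,0],0.3],
    [[0,0,0],[0,0,0],0.3],
  ],
)

```text
t: 9.75
eef_pos: [564.1, -22.1, 61.1]
tcp_rot: [3.141, 0.0, -2.863]
ft_force: [0.3, 1.6, 0.6]
opening: 0.378
grip_force: 30.0
```

```bash
python3 -c "
from h import *
s=state();print(s['eef_pos'],np.degrees(s['tcp_rot']),s['moment'],s['ft_force'],s['opening'],s['grip_force'])"
```

```text
[564.13977945 -22.10533672  61.09264563] [ 1.79989060e+02  2.55157049e-03 -1.64051241e+02] [ 0.21969142 -0.09042213 -0.04618785] [0.31073889 1.56046936 0.58195809] 0.37831717739958987 29.967312812805176
```

Emit:
move_arm(
  commands=[
    [[0,0,-0.004],[0,0,-8],0.3],
    [[0,0,-0.004],[0,0,-8],0.3],
    [[0,0,-0.004],[0,0,-8],0.3],
    [[0,0,-0.004],[0,0,-8],0.3],
    [[0,0,-0.004],[0,0,-8],0.3],
    [[0,0,-0.004],[0,0,-8],0.3],
    [[0,0,-0.004],[0,0,-8],0.3],
  ],
)

```text
t: 10.45
eef_pos: [564.2, -21.8, 60.8]
tcp_rot: [3.141, -0.0, 2.437]
ft_force: [0.4, 3.9, -0.2]
opening: 0.377
grip_force: 30.0
```

```bash
python3 -c "
from h import *
s=state();print(s['eef_pos'],np.degrees(s['tcp_rot']),s['moment'],s['ft_force'],s['opening'],s['grip_force'])"
```

```text
[564.22639729 -21.77365492  60.80874784] [ 1.79971519e+02 -6.58557313e-03  1.39640575e+02] [ 0.7786959  -0.23493011  0.16296396] [ 0.36930181  3.8916593  -0.2417713 ] 0.377471150945611 29.959440529346466
```

Emit:
move_arm(
  commands=[
    [[0,0,-0.004],[0,0,-8],0.3],
    [[0,0,-0.004],[0,0,-8],0.3],
    [[0,0,-0.004],[0,0,-8],0.3],
    [[0,0,-0.004],[0,0,-8],0.3],
    [[0,0,-0.004],[0,0,-8],0.3],
  ],
)

```text
t: 10.95
eef_pos: [564.5, -21.6, 60.6]
tcp_rot: [3.141, -0.0, 1.739]
ft_force: [2.1, 5.9, -0.5]
opening: 0.379
grip_force: 30.0
```

```bash
python3 -c "
from h import *
s=state();print(s['eef_pos'],np.degrees(s['tcp_rot']),s['moment'],s['ft_force'],s['opening'],s['grip_force'])"
```

```text
[564.46322537 -21.63965952  60.62494   ] [ 1.79949690e+02 -1.70029899e-02  9.96501366e+01] [ 0.92080417 -0.42590519  0.20744121] [ 2.05017882  5.94253432 -0.50564945] 0.378873935705781 29.960798621177673
```

The torque is rising (0.16→0.21 N m): it has bitten. On to the line-up.

Emit:
move_arm(
  commands=[
    [[0,0,-0.004],[0,0,-8],0.3],
    [[0,0,-0.004],[0,0,-8],0.3],
    [[0,0,-0.004],[0,0,-8],0.3],
    [[0,0,-0.004],[0,0,-7],0.3],
    [[0,0,0],[0,0,-1],0.3],
    [[0,0,0],[0,0,0],0.3],
    [[0,0,0],[0,0,0],0.3],
  ],
)

```text
t: 11.65
eef_pos: [564.7, -21.7, 60.5]
tcp_rot: [3.141, -0.001, 1.186]
ft_force: [2.7, 4.6, -0.5]
opening: 0.377
grip_force: 30.0
```

```bash
python3 -c "
from h import *
import pickle
i=camera_info('wrist');a=read_camera('wrist');pickle.dump(i,open('w4.pkl','wb'))
cv2.imwrite('pics/w4f.png',a);cv2.imwrite('pics/w4.png',cv2.resize(a[60:300,220:430],None,fx=2.5,fy=2.5,interpolation=2))
s=state();print(s['eef_pos'],np.degrees(s['tcp_rot']),s['moment'],s['ft_force'],s['opening'],s['grip_force'])
for P in [(564,-22,76),(517,-132,75)]: print(proj('wrist',P,i))"
```

```text
[564.69518755 -21.66676087  60.47935772] [ 1.79942987e+02 -5.14414277e-02  6.79518746e+01] [ 0.89967904 -0.49912854  0.00921395] [ 3.80199895  5.18348899 -1.36880375] 0.3799152726770891 29.96516615152359
[323.  262.7]
[320.  423.9]
```

View pics/w4.png

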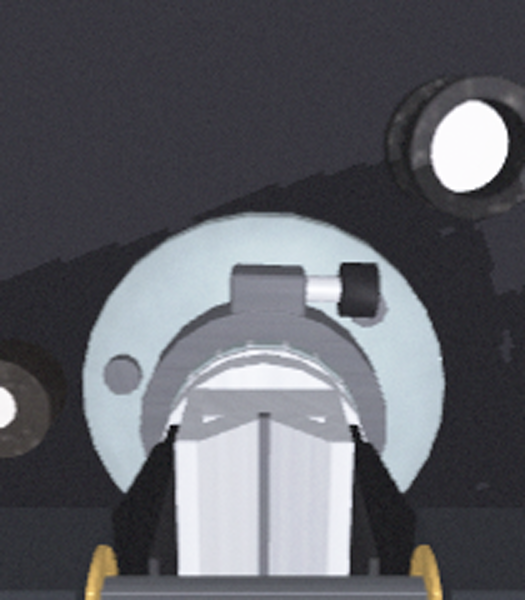

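The camera sits on the far side here, so the tail vee is out of view. The anvil is flush in the pads. I'll finish the last 1.4° and read the torque at the end of motion.

Emit:
move_arm(
  commands=[
    [[0,0,0],[0,0,-0.7],0.3],
    [[0,0,0],[0,0,-0.7],0.3],
  ],
)

```text
t: 11.9
eef_pos: [564.7, -21.7, 60.5]
tcp_rot: [3.141, -0.001, 1.162]
ft_force: [3.3, 4.9, -1.4]
opening: 0.38
grip_force: 30.0
```

```bash
python3 -c "
from h import *
for k in range(5):
  s=state();print(s['eef_pos'],np.degrees(s['tcp_rot'])[2],s['moment'],s['ft_force'],s['tau'][5]);read_camera('side')"
```

```text
[564.67812951 -21.68028502  60.45326233] 66.5593888276857 [ 0.87008078 -0.48188218  0.3183088 ] [ 3.29528581  4.89578105 -1.38339785] 0.0912535353563726
[564.70804012 -21.68920168  60.4788706 ] 66.50822992466303 [ 0.86770761 -0.48351099  0.2140492 ] [ 3.2586259   5.52550516 -0.58355225] 0.15751771163195372
[564.70460625 -21.70041742  60.46425577] 66.55410170612916 [ 0.89930701 -0.57491096  0.19552878] [ 3.3326256   4.10417046 -1.0207309 ] 0.3483214136213064
[564.68925972 -21.66852288  60.45014693] 66.56954610981684 [ 0.84994884 -0.53157234  0.1532272 ] [ 3.13746793  4.60014152 -1.50530564] 0.229677795432508
[564.72385093 -21.69423722  60.47375301] 66.56962464919992 [ 0.89509439 -0.53797048  0.15164826] [ 2.78096137  4.94603328 -0.81324331] 0.18868382088840008
```

0.32 N m turning and 0.15 N m held still: snug, within spec. I'll release, rise and check the line-up from behind.

Emit:
move_arm(
  commands=[
    [[0,0,0],[0,0,0],0.6],
    [[0,0,0],[0,0,0],0.6],
    [[0,0,0],[0,0,0],0.6],
    [[0,0,3],[0,0,0],0.6],
    [[0,0,4],[0,0,0],0.6],
    [[-1.2,-2.75,3.5],[0,0,0],0.6],
    [[-1.2,-2.75,3.5],[0,0,0],0.6],
    [[-1.2,-2.75,3],[0,0,0],0.6],
    [[0,0,0],[0,0,0],0.6],
    [[0,0,0],[0,0,0],0.6],
  ],
)

```text
t: 13.15
eef_pos: [527.9, -105.2, 230.8]
tcp_rot: [3.14, -0.0, 1.16]
ft_force: [0.3, 0.1, -1.0]
opening: 0.601
grip_force: 0.0
```

```bash
python3 -c "
from h import *
import pickle
i=camera_info('wrist');a=read_camera('wrist');pickle.dump(i,open('w5.pkl','wb'))
cv2.imwrite('pics/w5f.png',a);cv2.imwrite('pics/w5.png',cv2.resize(a[70:250,270:390],None,fx=3.3,fy=3.3,interpolation=2))
s=state();print(s['eef_pos'],np.degrees(s['tcp_rot']),s['ft_force'])
for P in [(564.7,-22,88),(517,-132,88)]: print(proj('wrist',P,i))"
```

```text
[ 527.84584733 -104.53717641  229.9686987 ] [-1.79970088e+02 -1.42512004e-03  6.65226807e+01] [-0.22911085 -0.65954097 -1.07388828]
[324.8  96.1]
[325.  214.1]
```

View pics/w5.png

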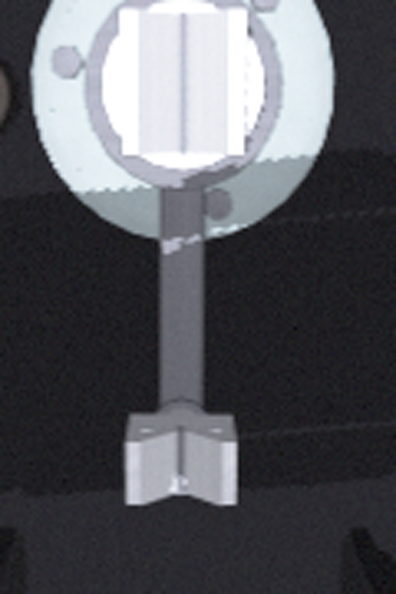

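The anvil's groove (column 183) and the tail vee's (column 181) both stand upright in the image, so they're in line to about 0.3°. On to the bar.

Emit:
move_arm(
  commands=[
    [[-1.04,4.24,-0.6],[0,0,4.08],0.5],
    [[-1.04,4.24,-0.6],[0,0,4.08],0.5],
    [[-1.04,4.24,-0.6],[0,0,4.08],0.5],
    [[-1.04,4.24,-0.6],[0,0,4.08],0.5],
    [[-1.04,4.24,-0.6],[0,0,4.08],0.5],
    [[-1.04,4.24,-0.6],[0,0,4.08],0.5],
    [[-1.04,4.24,-0.6],[0,0,4.08],0.5],
    [[-1.04,4.24,-0.6],[0,0,4.08],0.5],
    [[0,0,0],[0,0,0],0.5],
    [[0,0,0],[0,0,0],0.5],
  ],
)

```text
t: 14.2
eef_pos: [443.9, 235.6, 181.2]
tcp_rot: [-3.139, 0.001, 1.734]
ft_force: [-0.6, -0.2, 0.1]
opening: 0.498
grip_force: 0.0
```

```bash
python3 -c "
from h import *
import pickle
j=pickle.load(open('w5.pkl','rb'));f=lambda u,z:cast('wrist',(u[0]/3.3+270,u[1]/3.3+70),z,j)
print('anvil',f((183,83),88),'groove',f((183,15),76),f((183,152),76),'tail',f((181,430),75),f((181,490),75))
i=camera_info('wrist');a=read_camera('wrist');pickle.dump(i,open('w6.pkl','wb'))
cv2.imwrite('pics/w6f.png',a)
s=state();print(s['eef_pos'],np.degrees(s['tcp_rot']),s['ft_force'])
for P in [(429.2,332.6,34),(460.8,135.8,34),(445,234,34)]: print(proj('wrist',P,i))"
```

```text
anvil [565.6 -21.5  88. ] groove [573.4  -3.8  76. ] [557.8 -39.6  76. ] tail [ 521.5 -121.4   75. ] [ 512.9 -141.    75. ]
[444.43850744 234.70893962 181.57657751] [-1.79905096e+02  2.72461812e-02  9.92414122e+01] [ 0.88569735 -0.25763372  0.27917922]
[325.5  87.6]
[324.8 271.5]
[325.1 188. ]
```

View pics/w6f.png

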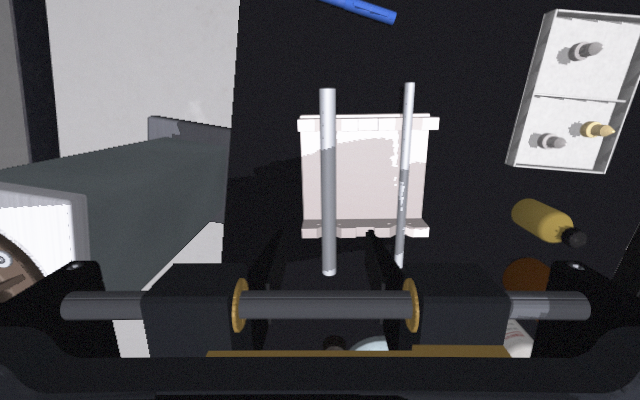

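The thick bar runs from (327.5,90) to (329.5,274) in this view, between the fingers' columns and clear of the thin bar at column 405.

```bash
python3 -c "
from h import *
import pickle
i=pickle.load(open('w6.pkl','rb'))
a=cast('wrist',(327.5,89),34,i);b=cast('wrist',(329.5,274),34,i);d=a-b
print(a,b,(a+b)/2,np.linalg.norm(d),np.degrees(np.arctan2(d[1],d[0])))
g=cv2.imread('pics/w6f.png');
for r in (105,140,180,210,250): print(r,g[r,310:346].max(-1).tolist())"
```

```text
[431.3 331.7  34. ] [466.7 133.5  34. ] [449.  232.6  34. ] 201.33653419089143 100.12667269543866
105 [32, 27, 34, 33, 33, 35, 35, 37, 31, 95, 149, 179, 198, 217, 232, 243, 250, 251, 250, 246, 236, 227, 219, 202, 178, 127, 41, 37, 36, 32, 33, 35, 35, 36, 31, 40]
140 [254, 254, 254, 254, 254, 254, 254, 254, 254, 249, 196, 175, 198, 216, 228, 242, 249, 251, 250, 245, 236, 227, 219, 202, 181, 169, 202, 246, 254, 254, 254, 254, 254, 254, 254, 254]
180 [221, 221, 220, 220, 221, 220, 221, 220, 221, 221, 185, 123, 128, 136, 147, 160, 164, 167, 169, 165, 161, 157, 149, 144, 137, 141, 189, 222, 221, 221, 221, 221, 221, 221, 222, 221]
210 [217, 217, 218, 216, 214, 219, 219, 219, 217, 217, 204, 154, 120, 134, 144, 154, 158, 166, 169, 167, 162, 157, 149, 142, 135, 140, 185, 219, 218, 218, 219, 219, 219, 218, 218, 217]
250 [19, 27, 24, 24, 19, 22, 20, 24, 26, 28, 29, 41, 95, 129, 136, 145, 157, 161, 168, 168, 163, 156, 151, 145, 135, 110, 59, 27, 21, 23, 27, 24, 20, 25, 27, 27]
```

Emit:
move_arm(
  commands=[
    [[0.35,-0.17,-4],[0,0,0.6],0.45],
    [[0,0,-4.5],[0,0,0],0.45],
    [[0,0,-4],[0,0,0],0.45],
    [[0,0,-2.5],[0,0,0],0.45],
    [[0,0,-1.5],[0,0,0],0.45],
    [[0,0,0],[0,0,0],0.45],
  ],
)

```text
t: 14.85
eef_pos: [447.9, 231.3, 15.6]
tcp_rot: [-3.138, 0.001, 1.739]
ft_force: [0.0, -0.3, 0.1]
opening: 0.451
grip_force: 0.0
```

Emit:
move_arm(
  commands=[
    [[0,0,0],[0,0,0],0.1],
    [[0,0,0],[0,0,0],0.1],
    [[0,0,0],[0,0,0],0.1],
    [[0,0,0],[0,0,0],0.1],
    [[0,0,0],[0,0,0],0.1],
    [[0,0,0],[0,0,0],0.1],
  ],
)

```text
t: 15.45
eef_pos: [447.2, 232.5, 18.0]
tcp_rot: [-3.14, 0.0, 1.742]
ft_force: [-6.5, -1.8, 7.3]
opening: 0.161
grip_force: 30.0
```

```bash
python3 -c "
from h import *
s=state();print(s['eef_pos'],np.degrees(s['tcp_rot']),s['moment'],s['ft_force'],s['opening'],s['grip_force'])"
```

```text
[447.23844198 232.54220963  17.99976858] [-1.79888152e+02  1.94945660e-02  9.98092569e+01] [-0.26415864  0.98032037  0.00746114] [-6.51555271 -1.83751362  7.27836482] 0.16062595346178538 29.991670846939087
```

The bar is gripped (15.3 mm opening, 30 N). I'll lift it and carry it over the stand.

Emit:
move_arm(
  commands=[
    [[0,0,1.5],[0,0,0],0.1],
    [[0,0,3],[0,0,0],0.1],
    [[0,0,4],[0,0,0],0.1],
    [[0,0,4],[0,0,0],0.1],
    [[0.3,-1,1],[0,0,0],0.1],
    [[0.9,-2.8,0],[0,0,-4],0.1],
    [[1.2,-3.8,0],[0,0,-4],0.1],
    [[1.2,-3.8,0],[0,0,-4],0.1],
    [[1.2,-3.8,0],[0,0,-4],0.1],
    [[1.2,-3.8,0],[0,0,-4],0.1],
  ],
)

```text
t: 16.45
eef_pos: [508.1, 40.8, 151.6]
tcp_rot: [-3.14, 0.0, 1.39]
ft_force: [1.2, 0.9, -3.9]
opening: 0.162
grip_force: 30.0
```

Emit:
move_arm(
  commands=[
    [[1.2,-3.8,0],[0,0,-4],0.1],
    [[1.2,-3.8,0],[0,0,-4],0.1],
    [[0.7,-2.8,0],[0,0,-3],0.1],
    [[0.5,-1.5,0],[0,0,-2.4],0.1],
    [[0,0,0],[0,0,0],0.1],
    [[0,0,0],[0,0,0],0.1],
    [[0,0,0],[0,0,0],0.1],
  ],
)

```text
t: 17.15
eef_pos: [543.9, -75.1, 152.2]
tcp_rot: [-3.141, 0.0, 1.161]
ft_force: [0.2, 0.2, -4.7]
opening: 0.16
grip_force: 30.0
```

```bash
python3 -c "
from h import *
i=camera_info('wrist');a=read_camera('wrist')
s=state();print(s['eef_pos'],np.degrees(s['tcp_rot']),s['moment'],s['ft_force'],s['opening'],s['grip_force'])
cv2.imwrite('pics/w7f.png',a)
print(proj('wrist',(565,-22,88),i),proj('wrist',(583.2,19,165),i))"
```

```text
[544.09097979 -75.11028593 152.34296271] [-1.79978813e+02 -6.69058120e-05  6.64997399e+01] [-0.04654184 -0.02635558  0.0098226 ] [ 0.22319684 -0.21661407 -3.57583601] 0.1603671715733457 29.989958703517914
[321.8 141.2] [320.3  62.7]
```

View pics/w7f.png

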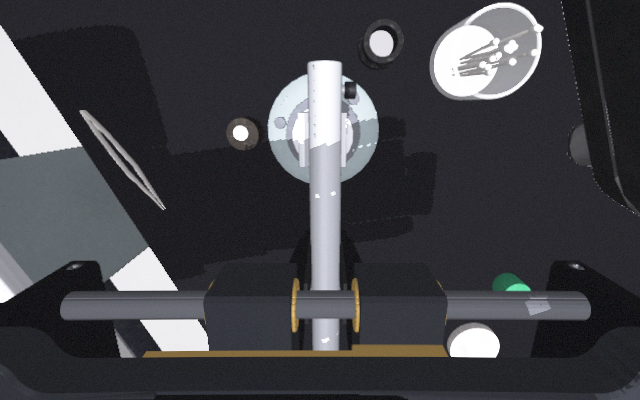

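The bar (column 325) hangs over the anvil, whose block spans about columns 300–348. I'll measure the lateral offset from the edges.

```bash
python3 -c "
from h import *
g=cv2.imread('pics/w7f.png').max(-1)
for r in (75,118,128,150,158,164): print(r,g[r,294:354].tolist())"
```

```text
75 [49, 46, 49, 49, 43, 45, 50, 66, 134, 167, 181, 222, 232, 197, 172, 206, 218, 226, 233, 239, 245, 248, 251, 253, 254, 254, 255, 255, 255, 255, 255, 255, 255, 255, 255, 255, 254, 254, 253, 252, 250, 247, 244, 241, 236, 228, 210, 164, 141, 127, 82, 42, 45, 49, 49, 49, 49, 50, 47, 47]
118 [203, 204, 212, 231, 255, 255, 255, 255, 255, 255, 248, 242, 241, 233, 185, 174, 216, 224, 233, 240, 245, 248, 251, 252, 254, 254, 255, 255, 255, 255, 255, 255, 255, 255, 255, 254, 254, 253, 253, 252, 250, 248, 244, 239, 234, 222, 188, 193, 232, 232, 235, 240, 232, 214, 218, 199, 201, 202, 203, 199]
128 [255, 255, 255, 255, 254, 255, 255, 255, 255, 255, 254, 243, 241, 241, 218, 178, 213, 225, 231, 240, 245, 248, 251, 252, 254, 254, 255, 255, 255, 255, 255, 255, 255, 255, 255, 254, 254, 253, 253, 252, 250, 247, 244, 240, 234, 221, 179, 191, 228, 232, 235, 230, 216, 218, 236, 238, 240, 230, 175, 126]
150 [111, 109, 170, 219, 213, 210, 223, 227, 227, 232, 218, 187, 187, 183, 173, 147, 147, 158, 164, 173, 178, 183, 186, 193, 198, 205, 212, 214, 220, 218, 221, 219, 215, 215, 215, 212, 210, 206, 203, 202, 197, 191, 189, 184, 180, 169, 158, 198, 229, 229, 233, 226, 222, 232, 226, 180, 115, 119, 155, 188]
158 [168, 156, 125, 111, 125, 186, 221, 225, 227, 232, 222, 190, 185, 186, 170, 143, 149, 162, 166, 168, 179, 185, 190, 194, 196, 206, 213, 215, 220, 219, 220, 220, 217, 217, 211, 211, 210, 207, 204, 201, 197, 193, 188, 184, 178, 169, 170, 209, 227, 229, 231, 212, 149, 118, 119, 132, 152, 170, 172, 167]
164 [171, 174, 173, 173, 163, 184, 219, 220, 224, 229, 219, 192, 185, 186, 178, 156, 145, 159, 164, 172, 181, 185, 189, 193, 197, 206, 208, 215, 217, 219, 219, 218, 216, 212, 211, 213, 210, 204, 203, 200, 196, 193, 190, 183, 180, 171, 166, 204, 226, 227, 230, 211, 168, 170, 171, 170, 172, 168, 170, 172]
```

Block centre is column 322.2 and bar 324.5, so the bar needs to go about 2 mm left. That agrees with the position-based target. I'll correct it and lower to just above the vees.

Emit:
move_arm(
  commands=[
    [[-0.1,0.27,-2],[0,0,0],0.1],
    [[0,0,-3],[0,0,0],0.1],
    [[0,0,-1.7],[0,0,0],0.1],
    [[0,0,-0.6],[0,0,0],0.1],
    [[0,0,0],[0,0,0],0.1],
    [[0,0,0],[0,0,0],0.1],
  ],
)

```text
t: 17.8
eef_pos: [543.9, -73.2, 80.3]
tcp_rot: [3.14, -0.0, 1.16]
ft_force: [-0.2, 0.3, -2.8]
opening: 0.162
grip_force: 30.0
```

```bash
python3 -c "
from h import *
s=state();print(s['eef_pos'],np.degrees(s['tcp_rot']),s['moment'],s['ft_force'])"
```

```text
[543.85464933 -73.23903184  80.25253509] [ 1.79932650e+02 -9.04430414e-03  6.64357781e+01] [-0.07106596 -0.08738865  0.00511196] [-0.17330786  0.26797076 -2.83745975]
```

Emit:
move_arm(
  commands=[
    [[0,0,-0.15],[0,0,0],0.1],
    [[0,0,-0.1],[0,0,0],0.1],
    [[0,0,0],[0,0,0],0.1],
  ],
)

```text
t: 18.1
eef_pos: [543.5, -73.5, 77.2]
tcp_rot: [3.141, -0.0, 1.159]
ft_force: [-0.1, 0.3, -3.5]
opening: 0.164
grip_force: 30.0
```

```bash
python3 -c "
from h import *
s=state();print(s['eef_pos'],np.degrees(s['tcp_rot']),s['moment'],s['ft_force'])"
```

```text
[543.51065185 -73.51183713  77.24298674] [ 1.79966913e+02 -3.71826295e-03  6.63971238e+01] [-0.0389215  -0.08035725 -0.03947977] [-0.13365571  0.26045386 -3.54232054]
```

Emit:
move_arm(
  commands=[
    [[-0.04,0.09,-0.1],[0,0,0],0.1],
    [[0,0,-0.1],[0,0,0],0.1],
    [[0,0,-0.1],[0,0,0],0.1],
    [[0,0,0],[0,0,0],0.1],
  ],
)

```text
t: 18.5
eef_pos: [543.0, -72.6, 73.8]
tcp_rot: [-3.141, 0.0, 1.159]
ft_force: [-0.4, 0.1, -2.9]
opening: 0.159
grip_force: 30.0
```

```bash
python3 -c "
from h import *
s=state();print(s['eef_pos'],np.degrees(s['tcp_rot']),s['moment'],s['ft_force'])"
```

```text
[542.96807259 -72.57103362  73.78968785] [-1.79990169e+02  2.78151198e-03  6.63962172e+01] [-0.05443001 -0.04303309 -0.04739545] [-0.44888629  0.13288923 -2.86228986]
```

Emit:
move_arm(
  commands=[
    [[0,0,-0.1],[0,0,0],0.1],
    [[0,0,-0.05],[0,0,0],0.1],
    [[0,0,0],[0,0,0],0.1],
  ],
)

```text
t: 18.8
eef_pos: [543.0, -72.6, 72.3]
tcp_rot: [-3.142, 0.0, 1.159]
ft_force: [0.5, 1.1, -2.6]
opening: 0.16
grip_force: 30.0
```

```bash
python3 -c "
from h import *
s=state();print(s['eef_pos'],np.degrees(s['tcp_rot']),s['moment'],s['ft_force'])"
```

```text
[542.99362576 -72.58778048  72.34285129] [-1.79995539e+02  2.49166122e-03  6.63966092e+01] [0.0420285  0.00323909 0.01855034] [ 0.51683592  1.09569101 -2.63296396]
```

Emit:
move_arm(
  commands=[
    [[0,0,-0.05],[0,0,0],0.1],
    [[0,0,0],[0,0,0],0.1],
  ],
)

```text
t: 19.0
eef_pos: [543.0, -72.6, 71.9]
tcp_rot: [3.142, 0.0, 1.159]
ft_force: [-0.3, -0.7, -3.5]
opening: 0.162
grip_force: 30.0
```

```bash
python3 -c "
from h import *
s=state();print(s['eef_pos'],s['moment'],s['ft_force'])"
```

```text
[543.02793262 -72.58071107  71.91320676] [-0.07830329 -0.04196242  0.00281264] [-0.31071538 -0.69619173 -3.50283059]
```

Emit:
move_arm(
  commands=[
    [[0,0,-0.05],[0,0,0],0.1],
    [[0,0,0],[0,0,0],0.1],
  ],
)

```text
t: 19.2
eef_pos: [543.0, -72.6, 71.5]
tcp_rot: [3.142, 0.0, 1.159]
ft_force: [-0.2, -0.5, -2.7]
opening: 0.159
grip_force: 30.0
```

```bash
python3 -c "
from h import *
s=state();print(s['eef_pos'],s['moment'],s['ft_force'])"
```

```text
[543.01543519 -72.57708154  71.48469565] [-0.05992671  0.04277476  0.00562744] [-0.17454605 -0.45279283 -2.67719379]
```

Emit:
move_arm(
  commands=[
    [[0,0,-0.05],[0,0,0],0.1],
    [[0,0,0],[0,0,0],0.1],
  ],
)

```text
t: 19.4
eef_pos: [543.0, -72.6, 71.3]
tcp_rot: [3.141, -0.0, 1.159]
ft_force: [-2.5, 0.8, 3.5]
opening: 0.158
grip_force: 30.0
```

```bash
python3 -c "
from h import *
s=state();print(s['eef_pos'],s['moment'],s['ft_force'])"
```

```text
[543.02047191 -72.55153775  71.34391085] [ 0.02818624  0.31765188 -0.01276609] [-2.52714804  0.82310897  3.47861375]
```

Emit:
move_arm(
  commands=[
    [[0,0,-0.05],[0,0,0],0.1],
    [[0,0,0],[0,0,0],0.1],
  ],
)

```text
t: 19.6
eef_pos: [543.0, -72.6, 71.2]
tcp_rot: [3.141, -0.0, 1.159]
ft_force: [-4.0, 1.2, 9.7]
opening: 0.162
grip_force: 30.0
```

```bash
python3 -c "
from h import *
s=state();print(s['eef_pos'],s['moment'],s['ft_force'])"
```

```text
[543.02247115 -72.55135823  71.23158059] [ 0.07056544  0.68464532 -0.00114337] [-4.00653377  1.23616842  9.69803689]
```

Emit:
move_arm(
  commands=[
    [[0,0,-0.05],[0,0,0],0.1],
    [[0,0,0],[0,0,0],0.1],
  ],
)

```text
t: 19.8
eef_pos: [543.1, -72.6, 71.2]
tcp_rot: [3.141, -0.0, 1.159]
ft_force: [-5.8, 1.6, 15.0]
opening: 0.157
grip_force: 30.0
```

```bash
python3 -c "
from h import *
s=state();print(s['eef_pos'],s['moment'],s['ft_force'])"
```

```text
[543.05609492 -72.55528307  71.18079107] [0.15206401 0.99733327 0.0528412 ] [-5.80895365  1.64069955 15.04299021]
```

It's seated at the expected height (87 mm axis). I'll ease the load, release and rise.

Emit:
move_arm(
  commands=[
    [[-0.05,0.02,0.08],[0,0,0],0.1],
    [[0,0,0],[0,0,0],0.25],
    [[0,0,0],[0,0,0],0.4],
    [[0,0,0],[0,0,0],0.45],
    [[0,0,0],[0,0,0],0.45],
    [[0,0,2],[0,0,0],0.45],
    [[0,0,4],[0,0,0],0.45],
    [[0,0,4.5],[0,0,0],0.45],
    [[-1.6,-3.6,3],[0,0,0],0.45],
    [[-1.6,-3.6,3],[0,0,0],0.45],
  ],
)

```text
t: 20.8
eef_pos: [510.2, -144.6, 237.3]
tcp_rot: [3.141, 0.0, 1.161]
ft_force: [1.2, 0.2, -0.7]
opening: 0.45
grip_force: 0.0
```

Emit:
move_arm(
  commands=[
    [[0,0,0],[0,0,0],0.45],
    [[0,0,0],[0,0,0],0.45],
  ],
)

```text
t: 21.0
eef_pos: [510.4, -144.9, 236.0]
tcp_rot: [3.141, -0.0, 1.157]
ft_force: [0.4, 0.9, -0.2]
opening: 0.447
grip_force: 0.0
```

```bash
python3 -c "
from h import *
i=camera_info('wrist');a=read_camera('wrist')
s=state();print(s['eef_pos'],s['moment'],s['ft_force'])
cv2.imwrite('pics/w8.png',cv2.resize(a[:290,200:450],None,fx=2,fy=2,interpolation=2))
u=np.array([-.401,-.916,0])
for r in (-45,55,155): print((proj('wrist',np.array([565.3,-22,87])+r*u,i)-[200,0])*2)"
```

```text
[ 510.33015461 -144.11851667  235.19828553] [-0.02220844 -0.07347522 -0.05373986] [-0.3351706   0.51166492  0.08867887]
[250.2 -18.8]
[250.4 216.8]
[250.6 409.4]
```

View pics/w8.png

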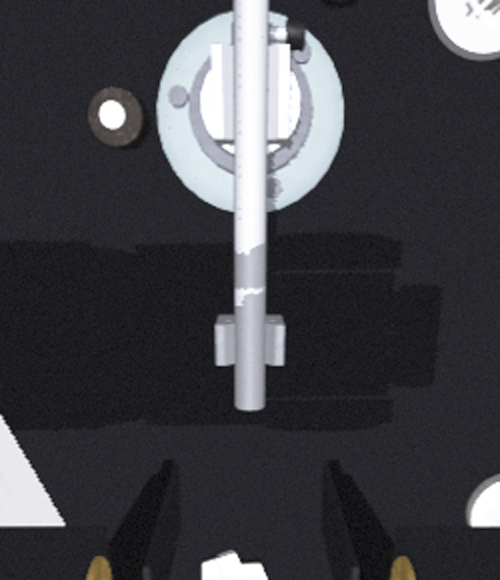

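The bar lies centred in both vees at column 250. Its tail end, at row 409, is where predicted for a placing of 55 mm, about 25 mm past each vee. Handing in.

```bash
python3 -c "
from cell import *
print(env.job_done())"
```

```text
the job is handed in; nothing more can be done
None
```

The job is handed in, with no verdict returned: the anvil is snug on its washer after about 270° clockwise (0.32 N m while turning), its groove within about 0.3° of the tail vee, and the thick bar lies in both vees with about 25 mm past each.

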